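# Clip the tube carrier plate into the shaker bracket

### The arm

A 6-joint arm with a two-finger parallel gripper is mounted at the origin on a cart in front of the work surface, level with it; the furniture and walls round the work are solid. World frame = base frame: x ahead of the robot, y to its left, z up, the work surface at z = 0. Lengths are in m, angles in rad, forces in N, time in s.
With the tool pointing down it reaches from about 0.4 to 0.825 m from the base axis. Payload 7 kg.
Tool frame: the origin (TCP) lies between the finger pads; the fingertips stand 11 mm ahead of it and the grasp point (between the pads) lies 8 mm behind it (arm.tips_ahead is the distance from the TCP to the fingertips, in m); z points along the fingers, x is the direction in which the jaws open and shut, and the axes are right-handed (so a half turn about z gives the same grasp; the last joint's range is limited). The gripper opens to 88 mm and grips with 3 to 60 N. Pads are 19 mm wide; open, the fingers measure 130 mm over their backs; the gripper's body (78 mm by 193 mm) begins 47 mm behind the grasp point.
Start: joints at [-0.866, 0.359, 0.012, 0, -1.224, -0.288], TCP at [0.273, -0.617, 0.238] pointing down, gripper open.
Joint ranges: [-3.07, 3.07], [-1.43, 2.12], [-1.02, 1.25], [-3.03, 1.67], [-3.05, -0], [-3.03, 3.03]. Speed limits (rad/s): [2.39, 2.39, 3.01, 3.14, 3.14, 3.14].

### API

Orientations are given as [roll, pitch, yaw] about the fixed x, y, z axes, in that order (R = Rz(yaw) Ry(pitch) Rx(roll)).
In Python, from station import arm, optics, finder gives the robot as it stands. The module is installed in compiled form; this text tells all that it offers.
- The arm moves only by the tool apply_moves, never from a script. Its argument "increments" is one flat list of numbers, 6 for each row, row after row: the shift along the world's x, y, z in m, then the turn, a rotation vector about the world's x, y, z in rad. In form: [tx, ty, tz, rx, ry, rz, tx, ty, tz, rx, ry, rz, ...]. A call has 1 to 20 rows; each row shifts and turns the pose as measured when the row begins; what a row does not reach is not made up. A row lasts 1/12 s, in which the tool goes at most 41.7 mm and 7.16 degrees, less where a joint would pass 70% of its speed; a pose out of reach is approached as far as the arm can. A call with a gripper value outside its range is refused whole. "hand" is the closure, from 0 (fully open) to 1 (shut), set as the call begins (left out, the last holds). The fingers move at their own pace and stop on an object; "force" is the grip in N (left out, the last holds). Time passes only in rows, so rows that do not move let the fingers close. It gives the time, the measured TCP pose, the force and the opening at its end, in the units of the state.
- arm.get_state(): the state, without advancing time (a new reading comes with each control period).
- optics.grab_frame(name): name is "scene" or "top" or "wrist"; returns the picture (384x512x3 uint8, red, green, blue); there is no depth.
- optics.camera_model(name): a dict with "fx", "fy", "cx", "cy" (pixels), "dist_coeffs" ([k1, k2, p1, p2, k3] as OpenCV has them; the pictures are not rectified), "world_to_cam" (4x4, takes a point from world to camera coordinates); the wrist camera has in their place "T_tool_cam" (4x4, takes a point from camera to tool coordinates, whose origin is the TCP and whose axes are the tool frame's). Camera axes: x right, y up, looking along -z (the intrinsics and any distortion apply to the point x, -y, -z); pixel columns grow to the right and rows downward; lengths in m; the calibration is good to about 2 mm. A picture is of the moment at which its call begins: read the wrist's pose just before it. camera_model takes no time and is no camera call.
- arm.job_done(): hands the job in, once; it reports no verdict.
Trained networks look in the newest picture that a camera, given by its name, has taken for a name from the list of things; names that differ only in an ending like _2 or _b are one class to them, and where a whole thing is asked for, a point or a joint stands for the part that bears it (a point fixed in the world has none). Each returns a list of dicts, best first, with "conf" (0 to 1); they miss things now and then, are a little off and sometimes report something else, mostly with a low value. They report only what shows in the picture. A call takes as long as a camera call. They do not tell look-alikes from the thing itself.
- finder.find_in(camera, name): "box" ([left, top, right, bottom] in pixels, round what is visible of it).
- finder.landmark_of(camera, name): "point" ([column, row] in pixels: a listed point, or the origin of a listed thing).
The state is a dict: "t": time; "q": joint angles; "qd": joint speeds; "joint_efforts": joint torques, N m; "eef_pos": TCP position; "ee_rot": TCP orientation; "force": force on the tool from outside, world axes, zero at the start; "moment": the same for the moment, N m; "width": finger opening in m.
Only numpy, scipy, OpenCV 4.12 (cv2) and the standard library are available. Lean on these libraries where they do the work, as an engineer would, in place of code of your own. Each camera call takes 0.05 s, during which the arm holds its last target. There are 200 camera calls.

### The job

Mount the loose white carrier plate on the small bench shaker: it only goes in tilted, toe first under the overhanging lip of the retaining block, and then its two ears are pressed down past the spring clips until they snap over them and the plate lies flat on the deck. Press it home firmly but do not ram it. Leave the timer, the dish and the beaker where they stand.

Things in the scene. Friction and masses are not known exactly. Their poses are not given: they have to be found in the camera images.
- carrier: Loose white plate, 0.14 to 0.24 kg, lying flat at the start. Origin on its underside, z up. Millimetres in its frame: main plate x -35 to 35, y -55 to 37, 8 thick; a toe (tongue) at its +y end; two ears at its sides near the -y end; a finger fin standing on it. The dark round recesses beside the fin are only marks.
- toe_tip (a point): Foremost point of the carrier's toe, at carrier (0, 55, 3) mm, axes as the carrier. The toe is x -20 to 20, y 37 to 55, 6 mm thick (carrier z 0 to 6); its nose is rounded with 3 mm radius about the line y 52, z 3.
- fin_top (a point): Top middle of the fin to grip the carrier by, at carrier (0, -5, 41) mm. The fin is 12 mm thick (x -6 to 6), y -23 to 13, and rises from the plate top (z 8) to z 41. Axes as the carrier.
- ear_right (a point): Core of the ear on the carrier's +x side, at carrier (43, -40, 4) mm. The ear is y -48 to -32 and reaches out to x 47, its edge round with 4 mm radius.
- ear_left (a point): The same on the -x side, at carrier (-43, -40, 4) mm.
- press_point (a point): Middle of the clear plate top between the ears, at carrier (0, -41, 8) mm; clear over x -33 to 33, y -53 to -26. Pressing down here pushes both ears evenly.
- shaker: Low white bench shaker, 170 (x) by 200 (y) mm, fixed, but standing elsewhere and turned otherwise each time. Origin under its centre, on the worktop; z up. Its aluminium deck is at z 40 mm. On the deck: the steel retaining block with the undercut pocket at the +y end, and two steel slots with spring clips at y -40, left and right. Nothing else stands on the deck.
- seat (a point): Where the carrier's origin belongs: on the deck, at shaker (0, 0, 40) mm. Axes as the shaker; the seated carrier's axes agree with them (toe to +y).
- lip (a point): Middle of the lower edge of the overhanging lip, at shaker (0, 44, 49.5) mm. The pocket behind it is 9.5 mm high above the deck, 44 mm wide (x -22 to 22) and runs from its mouth at y 44 to its back wall at y 57. The block itself is x -32 to 32, y 44 to 70, its top 17.5 mm above the deck.
- clip_right (a point): Middle of the clip nose on the +x side: a smooth dark rod of 12 mm diameter along y, at shaker (50.5, -40, 50.2) mm, giving way outwards (+x) on a spring; 2.5 mm in the ear's way. It snaps back over the ear; both clips together take about 10 to 15 N pressed at the ears. Its slot is open at the top and to the middle, y -49.75 to -30.25, between posts x 38 to 64, 18 mm high above the deck.
- clip_left (a point): The same on the -x side, at shaker (-50.5, -40, 50.2) mm. The posts bar the ears from sliding in flat; with the carrier tilted toe-down by about 15 degrees its ears pass over the posts while the toe goes under the lip. With the toe in and the ears resting on the clips it is tilted about 8 degrees.
- timer: Bystander: flat white timer 62 x 62 x 18 mm, origin under its centre.
- dish: Bystander: round petri dish, 62 mm across, 14 mm high, origin under its centre.
- beaker: Bystander: clear beaker, 52 mm across, 68 mm high, origin under its centre.
Things that resemble listed ones, but are neither listed nor needed, are in the scene too. Leave any red or turquoise look-alike of the carrier alone.

How it is judged:
By the outcome, as a careful person would: the job done as asked, in the order asked, and still so for the second after the job is handed in, with the robot touching nothing.
It also fails if it takes over 51 s, if anything falls off the work surface, if the arm or the gripper's body presses on something with over 40 N, if the wrist force passes 120 N, or if a joint passes its speed limit or range.

## Working session

There is one attempt and no reset: what is moved stays moved. The work goes in short steps, Python scripts to look and compute and a tool call to move; the robot and the scene stay as the last step left them, time stands still between calls to the robot, and variables do not carry over. Pictures are saved under pics/ and viewed, about 8 in all and at most 12, crops included, and the job is handed in when it is done.

Besides the shell and the picture viewer there is one more tool, called after "Emit:" in YAML: its name, and indented under it one key for each argument. apply_moves: Moves the arm, as the interface text tells. Its arguments: {"type":"object","properties":{"increments":{"type":"array"},"hand":{"type":"number"},"force":{"type":"number"}},"required":["increments"]}

```bash
mkdir -p pics; cat > h.py <<'E'
import numpy as np, cv2
from scipy.spatial.transform import Rotation as R
from station import arm, optics, finder
def T_cam(name):
    m=optics.camera_model(name)
    if 'world_to_cam' in m: return m,np.linalg.inv(np.array(m['world_to_cam']))
    s=arm.get_state(); T=np.eye(4); T[:3,:3]=R.from_euler('xyz',s['ee_rot']).as_matrix(); T[:3,3]=s['eef_pos']
    return m,T@np.array(m['T_tool_cam'])
def K(m): return np.array([[m['fx'],0,m['cx']],[0,m['fy'],m['cy']],[0,0,1.]])
def ray(m,T,p):
    u=cv2.undistortPoints(np.array([[p]],float),K(m),np.array(m['dist_coeffs'],float))[0,0]
    d=T[:3,:3]@np.array([u[0],-u[1],-1]); return T[:3,3],d
def onz(m,T,p,z):
    o,d=ray(m,T,p); return o+d*(z-o[2])/d[2]
def proj(m,T,P):
    P=np.atleast_2d(P); c=(P-T[:3,3])@T[:3,:3]; c=c*[1,-1,-1]
    return cv2.projectPoints(c,np.zeros(3),np.zeros(3),K(m),np.array(m['dist_coeffs'],float))[0][:,0]
def save(name,f):
    im=optics.grab_frame(name); cv2.imwrite(f,im[:,:,::-1]); return im
E
python3 - <<'E'
from h import *
a=save('top','pics/top0.png'); b=save('scene','pics/sc0.png')
cv2.imwrite('pics/both0.png',np.vstack([a,b])[:,:,::-1])
np.set_printoptions(precision=4,suppress=True)
Z=dict(carrier=0,toe_tip=.003,fin_top=.041,ear_right=.004,ear_left=.004,press_point=.008,shaker=0,seat=.04,lip=.0495,clip_right=.0502,clip_left=.0502,timer=0,dish=0,beaker=0)
for c in ['top','scene']:
    m,T=T_cam(c); print(c,T[:3,3])
    for n,z in Z.items():
        for d in finder.landmark_of(c,n)[:3]: print(c,n,round(d['conf'],2),np.round(d['point']),onz(m,T,d['point'],z))
print(arm.get_state())
E
```

```text
top [ 0.2058 -0.2599  1.2976]
top carrier 0.71 [304. 189.] [ 0.4915 -0.3875  0.    ]
top carrier 0.47 [295. 282.] [ 0.2038 -0.3609  0.    ]
top toe_tip 0.78 [290. 182.] [ 0.5133 -0.3441  0.003 ]
top toe_tip 0.66 [288. 299.] [ 0.1514 -0.3391  0.003 ]
top toe_tip 0.51 [346. 244.] [ 0.3203 -0.5172  0.003 ]
top fin_top 0.81 [306. 187.] [ 0.4891 -0.3887  0.041 ]
top fin_top 0.44 [294. 281.] [ 0.2061 -0.3536  0.041 ]
top ear_right 0.59 [320. 183.] [ 0.5136 -0.438   0.004 ]
top press_point 0.72 [321. 199.] [ 0.4606 -0.4408  0.008 ]
top shaker 0.56 [209. 173.] [ 0.5388 -0.083   0.    ]
top seat 0.67 [208. 177.] [ 0.516  -0.0865  0.04  ]
top lip 0.64 [192. 167.] [ 0.545  -0.0384  0.0495]
top clip_right 0.47 [226. 156.] [ 0.5836 -0.1418  0.0502]
top clip_left 0.45 [219. 186.] [ 0.487  -0.1233  0.0502]
top timer 0.67 [216. 233.] [ 0.3476 -0.114   0.    ]
top beaker 0.58 [345. 152.] [ 0.6198 -0.5219  0.    ]
scene [ 0.0669 -0.8442  0.7876]
scene carrier 0.95 [259. 289.] [ 0.3251 -0.4534  0.    ]
scene carrier 0.66 [187. 278.] [ 0.1984 -0.3444  0.    ]
scene toe_tip 0.94 [165. 286.] [ 0.1449 -0.3
[... 777 characters left out ...]
147.] [ 0.5259 -0.0583  0.0495]
scene timer 0.86 [201. 191.] [ 0.346  -0.1089  0.    ]
scene dish 0.85 [228. 229.] [ 0.3472 -0.2659  0.    ]
scene beaker 0.83 [378. 259.] [ 0.6134 -0.5276  0.    ]
scene beaker 0.55 [256. 154.] [ 0.5594 -0.0494  0.    ]
{'t': 1.5, 'q': array([-0.8659,  0.3586,  0.0119,  0.    , -1.2241, -0.2881]), 'qd': array([-0.0015, -0.0004,  0.0008,  0.0009, -0.0011,  0.0004]), 'joint_efforts': array([ -0.0005, -58.2383,  29.3282,   7.002 ,   0.0123,   0.    ]), 'eef_pos': array([ 0.2732, -0.6172,  0.2375]), 'ee_rot': array([-3.1416, -0.0001,  1.9876]), 'force': array([ 0.3375, -0.0361,  0.1814]), 'moment': array([-0.0192,  0.0057, -0.0556]), 'width': 0.08770538466365549}
```

View pics/top0.png

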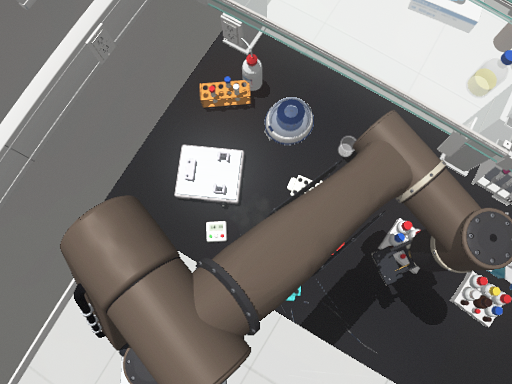

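View pics/sc0.png

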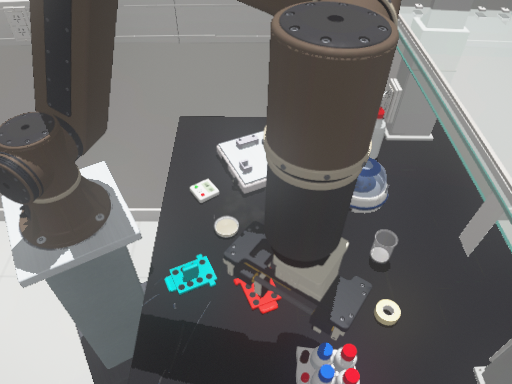

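The white carrier is partly hidden behind the arm at about (300,185) in the top view. The shaker is at (209,173), the red look-alike near (340,245) and the turquoise one at (293,293). I'll move above the white carrier for a close look.

Emit:
apply_moves:
  increments: [0.025, 0.025, 0.012, 0, 0, 0, 0.025, 0.025, 0.012, 0, 0, 0, 0.025, 0.025, 0.012, 0, 0, 0, 0.025, 0.025, 0.012, 0, 0, 0, 0.025, 0.025, 0.012, 0, 0, 0, 0.025, 0.025, 0.012, 0, 0, 0, 0.025, 0.025, 0.012, 0, 0, 0, 0.025, 0.025, 0.012, 0, 0, 0, 0, 0, 0, 0, 0, 0]

```text
t: 2.25
eef_pos: [0.4773, -0.4083, 0.3358]
ee_rot: [3.141, -0.004, 1.98]
force: [0.3, -1.7, 0.4]
width: 0.0877
```

```bash
cat > look.py <<'E'
from h import *
np.set_printoptions(precision=4,suppress=True)
Z=dict(carrier=0,toe_tip=.003,fin_top=.041,ear_right=.004,ear_left=.004,press_point=.008,shaker=0,seat=.04,lip=.0495,clip_right=.0502,clip_left=.0502,timer=0,dish=0,beaker=0)
def look(c,names,f,k=2):
    m,T=T_cam(c); save(c,f)
    for n in names:
        for d in finder.landmark_of(c,n)[:k]: print(c,n,round(d['conf'],2),np.round(d['point']),onz(m,T,d['point'],Z[n]))
E
python3 - <<'E'
from look import *
print(optics.camera_model('wrist'))
look('wrist',list(Z)[:6],'pics/w1.png')
look('top',list(Z)[6:],'pics/t1.png')
E
```

```text
{'fx': 314.22985073558743, 'fy': 314.22985073558743, 'cx': 254.3153804288634, 'cy': 189.52833241733376, 'dist_coeffs': array([-0.0383,  0.    ,  0.    ,  0.    ,  0.    ]), 'T_tool_cam': array([[ 1.    , -0.0002,  0.0001, -0.0007],
       [-0.0002, -0.9637, -0.2668, -0.0719],
       [ 0.0002,  0.2668, -0.9637, -0.1467],
       [ 0.    ,  0.    ,  0.    ,  1.    ]])}
wrist carrier 0.82 [260. 163.] [ 0.4917 -0.3925  0.    ]
wrist carrier 0.57 [266.  40.] [ 0.3256 -0.4557  0.    ]
wrist toe_tip 0.88 [231.  15.] [ 0.3158 -0.5136  0.003 ]
wrist toe_tip 0.7 [283. 185.] [ 0.5082 -0.3445  0.003 ]
wrist fin_top 0.65 [269.  34.] [ 0.3241 -0.4537  0.041 ]
wrist fin_top 0.58 [258. 166.] [ 0.4896 -0.3966  0.041 ]
wrist ear_right 0.96 [386.  31.] [ 0.2463 -0.3065  0.004 ]
wrist ear_right 0.91 [222. 164.] [ 0.5155 -0.4458  0.004 ]
wrist ear_left 0.92 [261. 127.] [ 0.4391 -0.4139  0.004 ]
wrist ear_left 0.82 [272.  78.] [ 0.3691 -0.4274  0.004 ]
wrist press_point 0.83 [359.  13.] [ 0.2429 -0.3519  0.008 ]
wrist press_point 0.79 [241. 146.] [ 0.4771 -0.4293  0.008 ]
top shaker 0.44 [216. 231.] [ 0.3529 -0.1141  0.    ]
top clip_right 0.51 [291. 183.] [ 0.5006 -0.3444  0.0502]
top timer 0.65 [213. 229.] [ 0.3583 -0.1038  0.    ]
top dish 0.89 [262. 235.] [ 0.3444 -0.2563  0.    ]
top beaker 0.44 [323. 182.] [ 0.5161 -0.4497  0.    ]
```

View pics/w1.png

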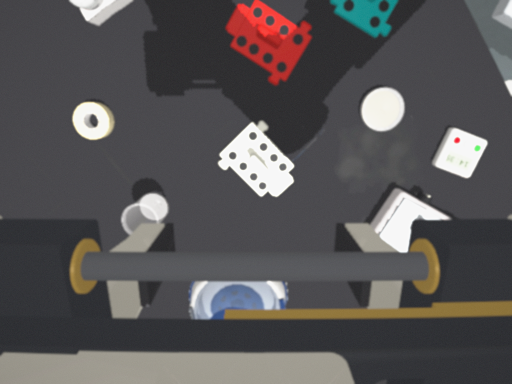

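The wrist picture shows the white carrier at about (257,160), ears at (222,164) and (261,127), and toe toward (290,185). All the estimates put its y axis at about 68°. Before grasping, I'll take one look at the shaker from above.

Emit:
apply_moves:
  increments: [0.006, 0.036, 0.002, 0, 0, 0.095, 0.006, 0.036, 0.002, 0, 0, 0.095, 0.006, 0.036, 0.002, 0, 0, 0.095, 0.006, 0.036, 0.002, 0, 0, 0.095, 0.006, 0.036, 0.002, 0, 0, 0.095, 0.006, 0.036, 0.002, 0, 0, 0.095, 0.006, 0.036, 0.002, 0, 0, 0.095, 0.006, 0.036, 0.002, 0, 0, 0.095, 0.006, 0.036, 0.002, 0, 0, 0.095, 0.006, 0.036, 0.002, 0, 0, 0.095, 0, 0, 0, 0, 0, 0]

```text
t: 3.97
eef_pos: [0.5315, -0.0378, 0.3529]
ee_rot: [-3.138, -0.005, 2.967]
force: [-0.9, -0.8, 0.0]
width: 0.0875
```

```bash
python3 - <<'E'
from look import *
print(arm.get_state()['q'])
look('wrist',list(Z)[6:11],'pics/w2.png')
E
```

```text
[ 0.298   0.0708 -0.1009  0.0011 -1.4056 -0.4728]
wrist shaker 0.73 [249. 118.] [ 0.5294 -0.0889 -0.    ]
wrist seat 0.61 [244. 120.] [ 0.5355 -0.0893  0.04  ]
wrist lip 0.67 [247. 152.] [ 0.5394 -0.0447  0.0495]
wrist clip_right 0.46 [207.  95.] [ 0.5797 -0.1322  0.0502]
wrist clip_left 0.66 [282.  88.] [ 0.4765 -0.1223  0.0502]
```

View pics/w2.png

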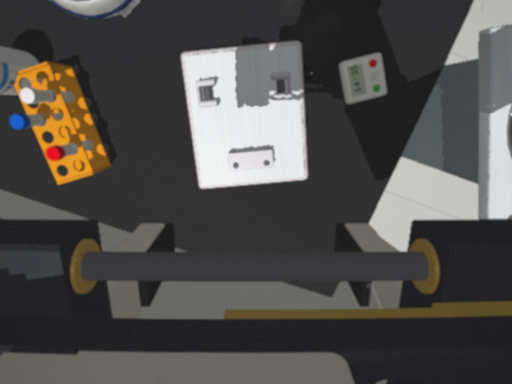

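The shaker fills (181..307, 41..188), with the block at (229..273, 149..170) and the clips at (207,93) and (281,86). I'll enlarge it and overlay the model to pin down the pose.

```bash
cat > fit.py <<'E'
from look import *
m,T=T_cam('wrist'); im=cv2.imread('pics/w2.png')
def pts(P,x,y,a):
    P=np.array(P,float)/1000; c,s=np.cos(a),np.sin(a)
    return np.c_[x+c*P[:,0]-s*P[:,1],y+s*P[:,0]+c*P[:,1],P[:,2]]
def box(x0,x1,y0,y1,z): return [(x0,y0,z),(x1,y0,z),(x1,y1,z),(x0,y1,z)]
def draw(x,y,a,f,x0=170,y0=30,w=150,h=170,s=3.5):
    c=cv2.resize(im[y0:y0+h,x0:x0+w],None,fx=s,fy=s,interpolation=cv2.INTER_CUBIC); raw=c.copy()
    for B in [box(-85,85,-100,100,40),box(-32,32,44,70,57.5),box(38,64,-49.75,-30.25,58),box(-64,-38,-49.75,-30.25,58)]:
        q=((proj(m,T,pts(B,x,y,a))-[x0-.5,y0-.5])*s).astype(np.int32); cv2.polylines(c,[q],True,(0,0,255),1)
    cv2.imwrite(f,c)
    cv2.imwrite(f.replace('.png','_raw.png'),raw)
E
python3 - <<'E'
from fit import *
from scipy.optimize import least_squares
# rough: network points + block corners
P=[(0,0,40),(0,44,49.5),(50.5,-40,50.2),(-50.5,-40,50.2),(0,0,0)]; U=[(244,120),(247,152),(207,95),(282,88),(249,118)]
f=lambda v:(proj(m,T,pts(P,*v))-U).ravel()
r=least_squares(f,[.53,-.088,-.12],loss='soft_l1');print(r.x,r.fun.reshape(-1,2))
draw(*r.x,'pics/fit1.png')
E
```

```text
[ 0.5311 -0.0946 -0.1208] [[ 2.0126  0.1795]
 [ 1.0994 -0.3451]
 [ 0.0706 -1.5515]
 [-1.4197  0.3798]
 [-2.5052  0.9391]]
```

View pics/fit1.png

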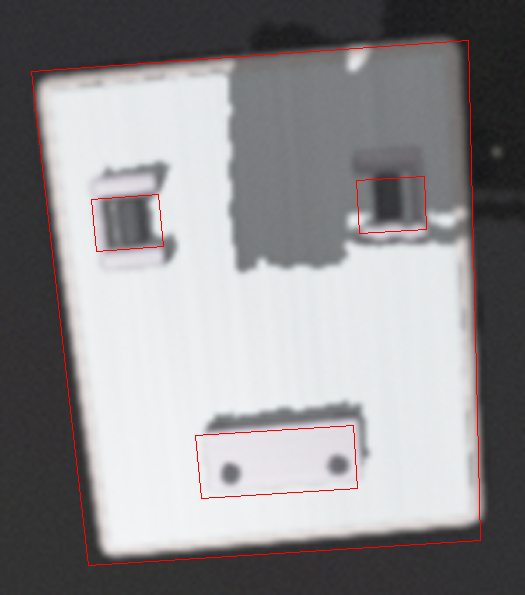

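```bash
python3 - <<'E'
from fit import *
from scipy.optimize import least_squares
P=box(-32,32,44,70,57.5)+[(51,-40,58),(-51,-40,58)]+box(-83,83,-98,98,40)
C=np.array([(365,0)]) 
U=np.array([(212+0,0)])
# block order: (-x,y44),(x,y44),(x,y70),(-x,y70); image left = +x
U=np.array([(362,417),(208,432),(212,496),(365,479),(129,222),(391,199),(460,40),(37,78),(103,557),(483,524)],float)/3.5+[169.5,29.5]
f=lambda v:(proj(m,T,pts(P,*v))-U).ravel()
r=least_squares(f,[.53,-.088,-.12],loss='soft_l1');print(r.x,r.x[2]*57.3,r.fun.reshape(-1,2))
draw(*r.x,'pics/fit2.png')
E
```

```text
[ 0.529  -0.0963 -0.0954] -5.468972720521332 [[-0.2953  0.2698]
 [-1.4416  0.1402]
 [-0.543  -0.1898]
 [ 0.2303  0.6169]
 [ 0.1283 -0.158 ]
 [ 0.7499 -0.7978]
 [ 0.3248 -1.1573]
 [-0.3518 -0.1118]
 [ 0.0106  1.1185]
 [ 0.8598  0.6824]]
```

View pics/fit2.png

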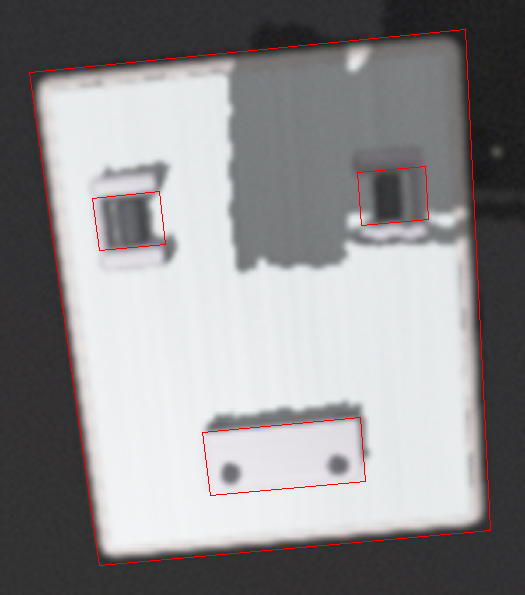

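The overlay now fits the block, slots and deck: shaker at (0.529, -0.0963), yaw -5.5°. Back to the carrier for a closer look.

Emit:
apply_moves:
  increments: [-0.003, -0.033, -0.009, 0, 0, -0.021, -0.003, -0.033, -0.009, 0, 0, -0.021, -0.003, -0.033, -0.009, 0, 0, -0.021, -0.003, -0.033, -0.009, 0, 0, -0.021, -0.003, -0.033, -0.009, 0, 0, -0.021, -0.003, -0.033, -0.009, 0, 0, -0.021, -0.003, -0.033, -0.009, 0, 0, -0.021, -0.003, -0.033, -0.009, 0, 0, -0.021, -0.003, -0.033, -0.009, 0, 0, -0.021, -0.003, -0.033, -0.009, 0, 0, -0.021, 0, 0, 0, 0, 0, 0]

```text
t: 5.18
eef_pos: [0.4902, -0.4003, 0.2581]
ee_rot: [-3.137, -0.004, 2.714]
force: [0.2, 1.3, 0.1]
width: 0.0873
```

```bash
python3 - <<'E'
from look import *
import json
m,T=T_cam('wrist'); save('wrist','pics/w3.png')
np.save('Tw3.npy',T)
P=dict(carrier=(0,0,0),toe_tip=(0,55,3),fin_top=(0,-5,41),ear_right=(43,-40,4),ear_left=(-43,-40,4),press_point=(0,-41,8))
A=[];B=[]
for n in P:
    for d in finder.landmark_of('wrist',n)[:3]:
        q=onz(m,T,d['point'],P[n][2]/1000); ok=np.hypot(q[0]-.49,q[1]+.395)<.1
        print(n,round(d['conf'],2),np.round(d['point']),q,ok)
        if ok: A.append(P[n]);B.append(d['point']); break
from scipy.optimize import least_squares
def pts(P,x,y,a):
    P=np.array(P,float)/1000; c,s=np.cos(a),np.sin(a)
    return np.c_[x+c*P[:,0]-s*P[:,1],y+s*P[:,0]+c*P[:,1],P[:,2]]
f=lambda v:(proj(m,T,pts(A,*v))-B).ravel()
r=least_squares(f,[.49,-.395,-.38],loss='soft_l1');print(r.x,np.degrees(r.x[2]),r.fun.reshape(-1,2), 'fin',pts([(0,-5,41)],*r.x))
im=cv2.imread('pics/w3.png')
c=proj(m,T,pts([(0,0,0)],*r.x))[0].astype(int)-[70,60]; c=np.maximum(c,0); s=4
o=cv2.resize(im[c[1]:c[1]+130,c[0]:c[0]+150],None,fx=s,fy=s,interpolation=cv2.INTER_CUBIC)
for Bx in [[(-35,-55,8),(35,-55,8),(35,37,8),(-35,37,8)],[(-20,37,6),(20,37,6),(20,53,6),(-20,53,6)],[(-6,-23,41),(6,-23,41),(6,13,41),(-6,13,41)]]:
    cv2.polylines(o,[((proj(m,T,pts(Bx,*r.x))-c+.5)*s).astype(np.int32)],True,(0,0,255),1)
cv2.imwrite('pics/fit3.png',o)
E
```

```text
carrier 0.75 [257. 167.] [ 0.4895 -0.3913  0.    ] True
toe_tip 0.96 [349.  13.] [ 0.3158 -0.5136  0.003 ] False
toe_tip 0.67 [258. 207.] [ 0.5112 -0.3411  0.003 ] True
fin_top 0.86 [497. 107.] [ 0.2054 -0.3488  0.041 ] False
fin_top 0.7 [373.  63.] [ 0.3231 -0.452   0.041 ] False
fin_top 0.66 [256. 168.] [ 0.4881 -0.398   0.041 ] True
ear_right 0.88 [222. 141.] [ 0.5161 -0.4418  0.004 ] True
ear_left 0.9 [443.  84.] [ 0.2363 -0.3923  0.004 ] False
ear_left 0.83 [333. 103.] [ 0.3703 -0.4268  0.004 ] False
ear_left 0.73 [290. 137.] [ 0.4355 -0.4094  0.004 ] True
press_point 0.89 [447. 114.] [ 0.2444 -0.3552  0.008 ] False
press_point 0.77 [255. 134.] [ 0.474  -0.4319  0.008 ] True
[ 0.4902 -0.3917 -0.394 ] -22.572300324531334 [[-0.5621 -0.0753]
 [ 0.0667  0.1908]
 [ 0.5018  1.368 ]
 [-0.0535 -2.917 ]
 [-0.4937 -2.0545]
 [ 0.4647  1.9047]] fin [[ 0.4882 -0.3963  0.041 ]]
```

View pics/fit3.png

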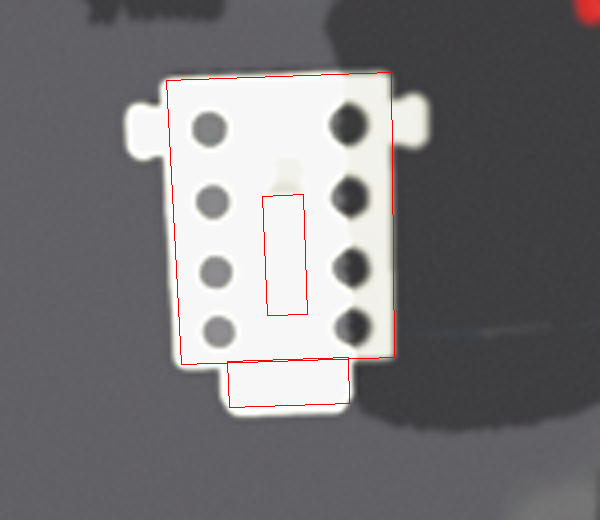

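The overlay fits to about 1 mm: the carrier's y axis is at 67.5° and the fin at (0.489, -0.3955). Going down onto the fin.

Emit:
apply_moves:
  increments: [0, 0.001, -0.03, 0, 0, 0.005, 0, 0.001, -0.03, 0, 0, 0.005, 0, 0.001, -0.03, 0, 0, 0.005, 0, 0.001, -0.03, 0, 0, 0.005, -0.001, 0.001, -0.03, 0, 0, 0.005, 0, 0, -0.03, 0, 0, 0.005, 0, 0, -0.03, 0, 0, 0.005, 0, 0, -0.01, 0, 0, 0, 0, 0, 0, 0, 0, 0]

```text
t: 6.28
eef_pos: [0.4996, -0.3817, 0.0452]
ee_rot: [-3.137, 0.022, 2.775]
force: [-0.1, -0.4, 1.0]
width: 0.0876
```

```bash
cat > go.py <<'E'
from h import *
def delta(p,rv_or_R):
    s=arm.get_state(); Rc=R.from_euler('xyz',s['ee_rot'])
    print('t',round(s['t'],2),'d',np.round(np.array(p)-s['eef_pos'],4),'rot',np.round((rv_or_R*Rc.inv()).as_rotvec(),4),'F',np.round(s['force'],1),'M',np.round(s['moment'],2),'w',round(s['width'],4))
def tool(yaw,tilt=0,side=1):
    # tool pointing down, jaws along carrier x (tool x = -carrier x, tool y=carrier y), tilted toe-down by tilt deg
    C=R.from_euler('z',yaw,degrees=True)*R.from_euler('x',-tilt,degrees=True)
    return C*R.from_euler('y',180,degrees=True), C
E
python3 -c "
from go import *
delta([.489,-.3955,.024],tool(-22.5)[0])"
```

```text
t 6.28 d [-0.0106 -0.0138 -0.0212] rot [ 0.0124  0.019  -0.0257] F [-0.1 -0.4  1. ] M [ 0.06  0.15 -0.01] w 0.0876
```

Emit:
apply_moves:
  increments: [-0.004, -0.005, 0, 0.004, 0.006, -0.008, -0.004, -0.005, 0, 0.004, 0.006, -0.008, -0.003, -0.004, 0, 0.004, 0.006, -0.009, 0, 0, 0, 0, 0, 0]

```text
t: 6.62
eef_pos: [0.4912, -0.397, 0.051]
ee_rot: [-3.141, 0.005, 2.751]
force: [-0.5, 0.2, 0.6]
width: 0.0875
```

```bash
python3 -c "
from go import *
delta([.489,-.3955,.024],tool(-22.5)[0])"
```

```text
t 6.62 d [-0.0022  0.0015 -0.027 ] rot [ 0.0023  0.0047 -0.0017] F [-0.5  0.2  0.6] M [0.04 0.02 0.  ] w 0.0875
```

Emit:
apply_moves:
  increments: [-0.001, 0.001, -0.01, 0.001, 0.002, 0, -0.001, 0, -0.01, 0.001, 0.002, 0, 0, 0, -0.006, 0, 0, 0, 0, 0, 0, 0, 0, 0]

```text
t: 6.95
eef_pos: [0.4906, -0.398, 0.0264]
ee_rot: [-3.142, 0.007, 2.748]
force: [-0.3, -0.0, -0.0]
width: 0.0875
```

```bash
python3 -c "
from go import *
delta([.489,-.3955,.024],tool(-22.5)[0])"
```

```text
t 6.95 d [-0.0016  0.0025 -0.0024] rot [0.0029 0.0069 0.0005] F [-0.3 -0.  -0. ] M [ 0.09  0.15 -0.02] w 0.0875
```

Emit:
apply_moves:
  increments: [-0.002, 0.003, -0.002, 0.003, 0.006, 0, 0, 0, 0, 0, 0, 0, 0, 0, 0, 0, 0, 0, 0, 0, 0, 0, 0, 0, 0, 0, 0, 0, 0, 0, 0, 0, 0, 0, 0, 0, 0, 0, 0, 0, 0, 0, 0, 0, 0, 0, 0, 0]
  hand: 1
  force: 50

```text
t: 7.62
eef_pos: [0.4882, -0.3942, 0.0234]
ee_rot: [3.141, -0.002, 2.749]
force: [-0.4, -0.3, 1.6]
width: 0.0398
```

```bash
python3 -c "
from go import *
delta([.489,-.3955,.024],tool(-22.5)[0])"
```

```text
t 7.62 d [ 0.0008 -0.0013  0.0006] rot [-0.0008 -0.0013 -0.0005] F [-0.4 -0.3  1.6] M [ 0.01 -0.01  0.03] w 0.0398
```

Emit:
apply_moves:
  increments: [0, 0, 0, 0, 0, 0, 0, 0, 0, 0, 0, 0, 0, 0, 0, 0, 0, 0, 0, 0, 0, 0, 0, 0, 0, 0, 0, 0, 0, 0, 0, 0, 0, 0, 0, 0, 0, 0, 0, 0, 0, 0]

```text
t: 8.2
eef_pos: [0.4885, -0.3943, 0.0238]
ee_rot: [3.141, -0.001, 2.749]
force: [0.5, -0.7, -0.2]
width: 0.0116
```

```bash
python3 -c "
from go import *
delta([.489,-.3955,.024],tool(-22.5)[0])"
```

```text
t 8.2 d [ 0.0005 -0.0012  0.0002] rot [-0.0006 -0.0005 -0.0004] F [ 0.5 -0.7 -0.2] M [0.04 0.04 0.02] w 0.0116
```

Gripped at 11.6 mm width, with the TCP at about carrier (0,-4,24). Now I'll work out the insertion waypoints in shaker coordinates.

```bash
cat >> go.py <<'E'
S=np.array([.529,-.0963]); YAW=-5.47; G=np.array([0,-4,23.8])
def wp(ny,nz,tilt,x=0,show=True):
    "nose centre at shaker (x,ny), height nz above deck (mm), toe-down tilt"
    Rt,C=tool(YAW,tilt); Z=R.from_euler('z',YAW,degrees=True)
    N=np.r_[S,.04]+Z.apply(np.array([x,ny,nz])/1000)
    p=N+C.apply((G-[0,52,3])/1000)
    if show: delta(p,Rt)
    return p,Rt
def where():
    "carrier pose in the shaker frame, mm/deg, assuming grip G"
    s=arm.get_state(); Rc=R.from_euler('xyz',s['ee_rot']); C=Rc*R.from_euler('y',180,degrees=True)
    Z=R.from_euler('z',YAW,degrees=True); L=Z.inv()*C
    O=s['eef_pos']-C.apply(G/1000); f=lambda q: Z.inv().apply(O+C.apply(np.array(q)/1000)-np.r_[S,.04])*1000
    e=L.as_euler('ZYX',degrees=True)
    print('t',round(s['t'],2),'yaw,roll,tilt',np.round([e[0],e[1],-e[2]],2),'nose',np.round(f((0,52,3)),1),'earR',np.round(f((43,-40,4)),1),'earL',np.round(f((-43,-40,4)),1),'F',np.round(s['force'],1),'M',np.round(s['moment'],2),'w',round(s['width'],4))
E
python3 -c "
from go import *
where()
wp(32,30,15); wp(32,12,15)"
```

```text
t 8.2 yaw,roll,tilt [-17.01   0.04  -0.02] nose [   4.4 -246.9  -37. ] earR [  18.6 -347.5  -36. ] earL [ -63.6 -322.3  -36. ] F [ 0.5 -0.7 -0.2] M [0.04 0.04 0.02] w 0.0116
t 8.2 d [0.0389 0.2814 0.0808] rot [-0.2555  0.0629  0.2952] F [ 0.5 -0.7 -0.2] M [0.04 0.04 0.02] w 0.0116
t 8.2 d [0.0389 0.2814 0.0628] rot [-0.2555  0.0629  0.2952] F [ 0.5 -0.7 -0.2] M [0.04 0.04 0.02] w 0.0116
```

Emit:
apply_moves:
  increments: [0, 0, 0.015, 0, 0, 0, 0, 0, 0.03, 0, 0, 0, 0, 0, 0.03, 0, 0, 0, 0, 0, 0.03, 0, 0, 0, 0, 0, 0, 0, 0, 0]

```text
t: 8.62
eef_pos: [0.4845, -0.3925, 0.1284]
ee_rot: [3.141, -0.011, 2.748]
force: [2.0, -0.6, -1.2]
width: 0.0115
```

```bash
python3 -c "
from go import *
where()
wp(32,30,15)"
```

```text
t 8.62 yaw,roll,tilt [-17.06   0.65  -0.05] nose [ 2.000e-01 -2.454e+02  6.760e+01] earR [  14.3 -346.    68. ] earL [ -67.9 -320.8   69. ] F [ 2.  -0.6 -1.2] M [-0.1  -0.29 -0.01] w 0.0115
t 8.62 d [ 0.0429  0.2795 -0.0238] rot [-0.2585  0.0528  0.2976] F [ 2.  -0.6 -1.2] M [-0.1  -0.29 -0.01] w 0.0115
```

Emit:
apply_moves:
  increments: [0.0036, 0.0233, 0, -0.0215, 0.0044, 0.0248, 0.0036, 0.0233, 0, -0.0215, 0.0044, 0.0248, 0.0036, 0.0233, 0, -0.0215, 0.0044, 0.0248, 0.0036, 0.0233, 0, -0.0215, 0.0044, 0.0248, 0.0036, 0.0233, 0, -0.0215, 0.0044, 0.0248, 0.0036, 0.0233, 0, -0.0215, 0.0044, 0.0248, 0.0036, 0.0233, 0, -0.0215, 0.0044, 0.0248, 0.0036, 0.0233, 0, -0.0215, 0.0044, 0.0248, 0.0036, 0.0233, 0, -0.0215, 0.0044, 0.0248, 0.0036, 0.0233, 0, -0.0215, 0.0044, 0.0248, 0.0036, 0.0233, 0, -0.0215, 0.0044, 0.0248, 0, 0, 0, 0, 0, 0]

```text
t: 9.62
eef_pos: [0.5236, -0.1269, 0.1283]
ee_rot: [-2.893, 0.01, 3.03]
force: [-0.2, -0.7, -2.2]
width: 0.0116
```

```bash
python3 -c "
from go import *
where()
wp(32,14,15)"
```

```text
t 9.62 yaw,roll,tilt [-0.91 -0.55 14.24] nose [-1.3 18.1 54.3] earR [ 40.  -71.5  78.4] earL [-46.  -70.1  77.5] F [-0.2 -0.7 -2.2] M [ 1.    0.03 -0.04] w 0.0116
t 9.62 d [ 0.0038  0.014  -0.0397] rot [-0.0121  0.0109  0.0158] F [-0.2 -0.7 -2.2] M [ 1.    0.03 -0.04] w 0.0116
```

Emit:
apply_moves:
  increments: [0.001, 0.005, -0.013, -0.004, 0.004, 0.005, 0.001, 0.005, -0.013, -0.004, 0.004, 0.005, 0.001, 0.004, -0.013, -0.004, 0.003, 0.005, 0, 0, 0, 0, 0, 0]

```text
t: 9.95
eef_pos: [0.5271, -0.1094, 0.088]
ee_rot: [-2.881, 0.001, 3.051]
force: [-1.7, 0.3, -2.1]
width: 0.0117
```

```bash
cat > chk.py <<'E'
from go import *
import sys
where()
m,T=T_cam('wrist'); im=save('wrist','pics/%s.png'%sys.argv[1])[:,:,::-1]
Z=R.from_euler('z',YAW,degrees=True)
o=np.ascontiguousarray(im)
o=cv2.resize(o,None,fx=1.5,fy=1.5,interpolation=cv2.INTER_CUBIC)
def line(P,col):
    q=((proj(m,T,P)+.5)*1.5).astype(np.int32); cv2.polylines(o,[q],True,col,1)
for B in [[(s*38,-49.75,58),(s*64,-49.75,58),(s*64,-30.25,58),(s*38,-30.25,58)] for s in (1,-1)]+[[(-85,-100,40),(85,-100,40),(85,100,40),(-85,100,40)]]:
    line(np.r_[S,0]+Z.apply(np.array(B)/1000),(0,0,255))
s=arm.get_state(); Rc=R.from_euler('xyz',s['ee_rot']); C=Rc*R.from_euler('y',180,degrees=True); O=s['eef_pos']-C.apply(G/1000)
line(O+C.apply(np.array([(-35,-55,8),(35,-55,8),(35,-48,8),(47,-48,4),(47,-32,4),(35,-32,8),(35,37,8),(-35,37,8),(-35,-32,8),(-47,-32,4),(-47,-48,4),(-35,-48,8)])/1000),(0,200,0))
cv2.imwrite('pics/%s_o.png'%sys.argv[1],o)
E
python3 chk.py c1; python3 -c "
from go import *
wp(32,14,15)"
```

```text
t 9.95 yaw,roll,tilt [ 0.27 -0.07 14.92] nose [-0.9 35.5 13.5] earR [ 42.5 -52.9  38.2] earL [-43.5 -53.3  38.1] F [-1.7  0.3 -2.1] M [0.98 0.16 0.01] w 0.0117
t 10.0 d [ 0.0001 -0.0032 -0.0004] rot [-0.0013  0.0021 -0.0045] F [-0.7  0.1 -1.9] M [1.06 0.04 0.05] w 0.0117
```

View pics/c1_o.png

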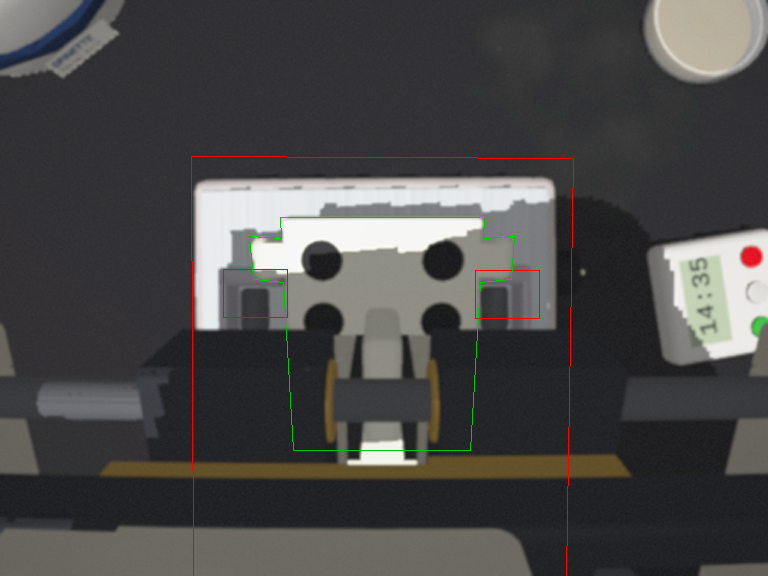

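The green carrier outline fits the picture, so the grip is as assumed. The slots look a few mm further along +y than the red model, so I'll enlarge that part.

```bash
python3 - <<'E'
import cv2,numpy as np
im=cv2.imread('pics/c1.png')
# 5x crops: left slot and right slot
a=im[145:222,125:200]; b=im[145:222,310:385]
o=np.hstack([a,b]); o=cv2.resize(o,None,fx=5,fy=5,interpolation=cv2.INTER_CUBIC)
o=np.clip(o.astype(float)*1.3,0,255).astype(np.uint8)
for i in range(0,75,10):
    cv2.line(o,(0,i*5),(6,i*5),(0,255,255),1); 
    for k in(0,375): cv2.line(o,(k+i*5,0),(k+i*5,6),(0,255,255),1)
cv2.imwrite('pics/slots.png',o)
E
```

```text
(no output)
```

View pics/slots.png

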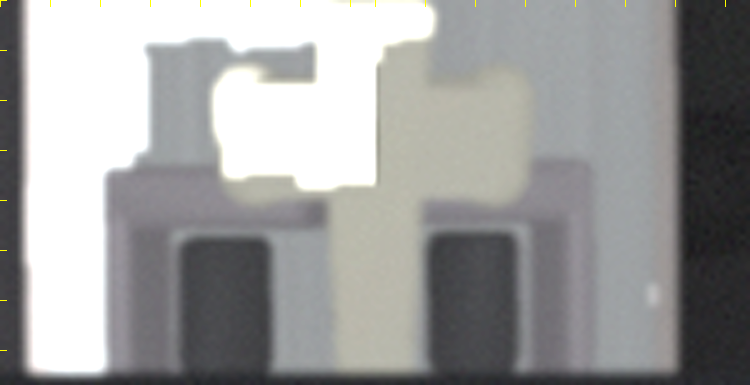

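The first shaker fit used the arm pose read one script later, after the arm had drifted. I'll refit the same picture with the pose at the time it was taken, and check against this closer view.

```bash
python3 - <<'E'
from fit import *
from scipy.optimize import least_squares
import fit
def Tof(p,r):
    t=np.eye(4); t[:3,:3]=R.from_euler('xyz',r).as_matrix(); t[:3,3]=p; return t@np.array(m['T_tool_cam'])
Ta=Tof([.5315,-.0378,.3529],[-3.138,-.005,2.967])
P=box(-32,32,44,70,57.5)+[(51,-40,58),(-51,-40,58)]+box(-83,83,-98,98,40)
U=np.array([(362,417),(208,432),(212,496),(365,479),(129,222),(391,199),(460,40),(37,78),(103,557),(483,524)],float)/3.5+[169.5,29.5]
r=least_squares(lambda v:(proj(m,Ta,pts(P,*v))-U).ravel(),[.53,-.088,-.12],loss='soft_l1');print(r.x,np.degrees(r.x[2]),np.abs(r.fun).max())
Tb=Tof([.5271,-.1094,.0880],[-2.881,.001,3.051])
P2=[(64,-49.75,58),(-64,-49.75,58)]; U2=np.array([(146,189),(353.4,188)])
print('pred close',proj(m,Tb,pts(P2,*r.x)),U2)
P3=[(85,-100,40),(-85,-100,40)]; print(proj(m,Tb,pts(P3,*r.x)), 'seen (130,120),(370,119)')
print('cam y',Tb[:3,3])
E
python3 - <<'E'
from look import *
look('wrist',['clip_right','clip_left','seat','lip','shaker','ear_right','ear_left'],'pics/c2.png',1)
from go import *
where()
E
```

```text
[ 0.5313 -0.0899 -0.0834] -4.776815426503175 1.4430878362444162
pred close [[145.1353 190.9317]
 [355.616  189.4512]] [[146.  189. ]
 [353.4 188. ]]
[[122.8028 115.484 ]
 [377.6765 113.5913]] seen (130,120),(370,119)
cam y [ 0.5244 -0.1414  0.2482]
wrist clip_right 0.72 [173. 209.] [ 0.5778 -0.1324  0.0502]
wrist clip_left 0.86 [329. 204.] [ 0.4788 -0.1266  0.0502]
wrist ear_right 0.93 [176. 173.] [ 0.5845 -0.158   0.004 ]
t 10.4 yaw,roll,tilt [ 0.2  -0.32 14.85] nose [ 0.8 35.2 16.3] earR [ 44.  -53.4  41.1] earL [-42.  -53.7  40.6] F [ 0.1 -0.1 -1.7] M [1.03 0.02 0.05] w 0.0115
```

The two views now agree: shaker at (0.5313, -0.090), yaw about -4.5°.

```bash
sed -i 's/S=np.array(\[.529,-.0963\]); YAW=-5.47/S=np.array([.5313,-.0900]); YAW=-4.5/' go.py; python3 -c "
from go import *
where()
wp(36,6,15)"
```

```text
t 10.4 yaw,roll,tilt [-0.77 -0.32 14.85] nose [-0.4 28.7 16.3] earR [ 41.3 -60.6  41.1] earL [-44.7 -59.4  40.6] F [ 0.1 -0.1 -1.7] M [1.03 0.02 0.05] w 0.0115
t 10.4 d [ 0.0018  0.0073 -0.0102] rot [-0.0022  0.0058  0.0134] F [ 0.1 -0.1 -1.7] M [1.03 0.02 0.05] w 0.0115
```

Emit:
apply_moves:
  increments: [0.001, 0.002, -0.003, -0.001, 0.002, 0.004, 0, 0.002, -0.003, 0, 0.002, 0.004, 0, 0.002, -0.003, 0, 0.002, 0.004, 0, 0, 0, 0, 0, 0, 0, 0, 0, 0, 0, 0]

```text
t: 10.82
eef_pos: [0.5298, -0.1036, 0.0815]
ee_rot: [-2.881, 0.0, 3.062]
force: [0.1, -0.2, -2.0]
width: 0.0116
```

```bash
python3 -c "
from go import *
where()
wp(40,4.5,15)"
```

```text
t 10.82 yaw,roll,tilt [-0.04 -0.02 14.91] nose [-0.3 35.1  7. ] earR [ 42.6 -53.6  31.6] earL [-43.4 -53.5  31.6] F [ 0.1 -0.2 -2. ] M [ 1.04 -0.04 -0.04] w 0.0116
t 10.82 d [ 0.0008  0.0049 -0.0024] rot [-0.0016  0.0005  0.0007] F [ 0.1 -0.2 -2. ] M [ 1.04 -0.04 -0.04] w 0.0116
```

Emit:
apply_moves:
  increments: [0.001, 0.003, -0.0015, -0.001, 0, 0, 0, 0.002, -0.0015, 0, 0, 0, 0, 0, 0, 0, 0, 0, 0, 0, 0, 0, 0, 0]

```text
t: 11.15
eef_pos: [0.5309, -0.0979, 0.0779]
ee_rot: [-2.88, -0.0, 3.063]
force: [-0.5, 0.2, -1.9]
width: 0.0117
```

```bash
python3 -c "
from go import *
where()
wp(46,4,15)"
```

```text
t 11.15 yaw,roll,tilt [-0.03  0.   14.98] nose [ 0.3 40.8  3.3] earR [ 43.2 -47.8  28.1] earL [-42.8 -47.8  28.1] F [-0.5  0.2 -1.9] M [ 1.05  0.08 -0.02] w 0.0117
t 11.15 d [0.0002 0.0052 0.0007] rot [-0.0003 -0.0001  0.0005] F [-0.5  0.2 -1.9] M [ 1.05  0.08 -0.02] w 0.0117
```

Emit:
apply_moves:
  increments: [0, 0.0025, 0.0005, 0, 0, 0, 0, 0.0025, 0, 0, 0, 0, 0, 0, 0, 0, 0, 0, 0, 0, 0, 0, 0, 0]

```text
t: 11.48
eef_pos: [0.531, -0.0923, 0.0786]
ee_rot: [-2.88, 0.0, 3.063]
force: [0.5, -0.1, -2.0]
width: 0.0117
```

```bash
python3 -c "
from go import *
where()
wp(51,3.6,14)"
```

```text
t 11.48 yaw,roll,tilt [-0.02 -0.   14.98] nose [-0.1 46.4  4. ] earR [ 42.9 -42.2  28.7] earL [-43.1 -42.2  28.7] F [ 0.5 -0.1 -2. ] M [1.03 0.01 0.01] w 0.0117
t 11.48 d [ 0.0004  0.004  -0.0012] rot [ 0.0171 -0.0013  0.0004] F [ 0.5 -0.1 -2. ] M [1.03 0.01 0.01] w 0.0117
```

Emit:
apply_moves:
  increments: [0, 0.002, -0.0005, 0.008, 0, 0, 0, 0.002, -0.0005, 0.008, 0, 0, 0, 0, 0, 0, 0, 0, 0, 0, 0, 0, 0, 0]

```text
t: 11.82
eef_pos: [0.531, -0.0878, 0.0776]
ee_rot: [-2.898, -0.001, 3.063]
force: [0.4, 0.4, -1.5]
width: 0.0117
```

```bash
python3 -c "
from go import *
where()
wp(51.5,3.4,8.5)"; python3 chk.py c3
```

```text
t 11.82 yaw,roll,tilt [-1.000e-02  6.000e-02  1.395e+01] nose [-0.5 51.6  3.9] earR [ 42.5 -37.5  27. ] earL [-43.5 -37.5  27.1] F [ 0.4  0.4 -1.5] M [ 0.96 -0.06  0.  ] w 0.0117
t 11.82 d [ 0.0002 -0.0031 -0.0054] rot [ 0.0947 -0.0085  0.0002] F [ 0.4  0.4 -1.5] M [ 0.96 -0.06  0.  ] w 0.0117
t 11.82 yaw,roll,tilt [-1.000e-02  6.000e-02  1.395e+01] nose [-0.5 51.6  3.9] earR [ 42.5 -37.5  27. ] earL [-43.5 -37.5  27.1] F [ 0.4  0.4 -1.5] M [ 0.96 -0.06  0.  ] w 0.0117
```

View pics/c3_o.png

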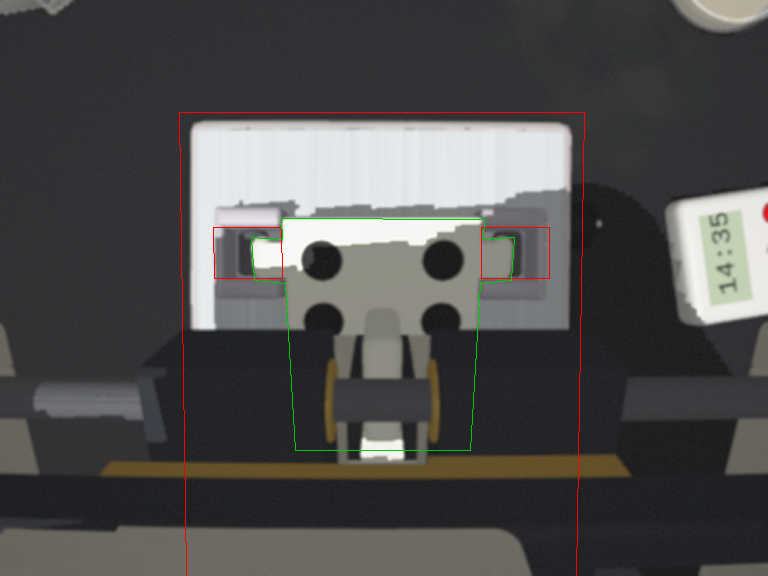

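The ears sit centred over the slots and there is no contact force, so the toe is under the lip. Next I'll lower the heel to about 8.5°, turning about the nose.

Emit:
apply_moves:
  increments: [0, -0.001, -0.0018, 0.032, -0.003, 0, 0, -0.001, -0.0018, 0.032, -0.003, 0, 0, -0.001, -0.0015, 0.03, -0.002, 0, 0, 0, 0, 0, 0, 0]

```text
t: 12.2
eef_pos: [0.531, -0.0904, 0.0723]
ee_rot: [-2.996, -0.0, 3.064]
force: [0.2, 0.3, -2.0]
width: 0.0117
```

```bash
python3 -c "
from go import *
where()
wp(51.8,3.2,8)
wp(51.8,3.2,7)"
```

```text
t 12.2 yaw,roll,tilt [0.08 0.02 8.36] nose [-0.3 51.9  3.5] earR [ 42.8 -38.9  17.9] earL [-43.2 -39.   17.9] F [ 0.2  0.3 -2. ] M [ 0.54 -0.03 -0.02] w 0.0117
t 12.2 d [ 0.0002 -0.0003 -0.0007] rot [ 0.0063 -0.0009 -0.0014] F [ 0.2  0.3 -2. ] M [ 0.54 -0.03 -0.02] w 0.0117
t 12.2 d [ 0.0002 -0.0008 -0.0016] rot [ 0.0237 -0.0023 -0.0014] F [ 0.2  0.3 -2. ] M [ 0.54 -0.03 -0.02] w 0.0117
```

Emit:
apply_moves:
  increments: [0, -0.001, -0.0008, 0.011, -0.001, 0, 0, -0.0006, -0.0006, 0.008, -0.001, 0, 0, 0, 0, 0, 0, 0, 0, 0, 0, 0, 0, 0]

```text
t: 12.53
eef_pos: [0.5315, -0.0925, 0.0717]
ee_rot: [-3.014, 0.001, 3.064]
force: [-1.0, 0.3, 0.8]
width: 0.0117
```

```bash
python3 -c "
from go import *
where()
wp(51.7,3.1,6.8)"
```

```text
t 12.53 yaw,roll,tilt [ 0.06 -0.06  7.32] nose [ 0.4 50.4  3.9] earR [ 43.5 -40.7  16.7] earL [-42.5 -40.8  16.6] F [-1.   0.3  0.8] M [ 0.78  0.35 -0.04] w 0.0117
t 12.53 d [-0.0003  0.0011 -0.0013] rot [ 0.0091  0.0004 -0.001 ] F [-1.   0.3  0.8] M [ 0.78  0.35 -0.04] w 0.0117
```

Both ears now rest on the clips and the tool carries less of the weight. I'll nudge it slightly forward and release.

Emit:
apply_moves:
  increments: [0, 0.0008, -0.0008, 0.003, 0, 0, 0, 0, 0, 0, 0, 0]

```text
t: 12.7
eef_pos: [0.5316, -0.0919, 0.0714]
ee_rot: [-3.016, 0.001, 3.065]
force: [-0.7, 2.2, 0.4]
width: 0.0116
```

Emit:
apply_moves:
  increments: [0, 0, 0, 0, 0, 0, 0, 0, 0, 0, 0, 0, 0, 0, 0, 0, 0, 0, 0, 0, 0, 0, 0, 0, 0, 0, 0, 0, 0, 0, 0, 0, 0, 0, 0, 0]
  hand: 0.5

```text
t: 13.2
eef_pos: [0.5318, -0.0912, 0.0709]
ee_rot: [-3.016, 0.001, 3.066]
force: [0.1, 0.3, -0.3]
width: 0.0424
```

```bash
python3 -c "
from go import *
where()"
```

```text
t 13.2 yaw,roll,tilt [ 0.15 -0.06  7.21] nose [ 0.5 51.8  3.2] earR [ 43.7 -39.2  15.8] earL [-42.3 -39.4  15.7] F [ 0.1  0.3 -0.3] M [0.42 0.06 0.  ] w 0.0424
```

Emit:
apply_moves:
  increments: [0, 0.001, 0.008, 0, 0, 0, 0, 0.002, 0.016, 0, 0, 0, 0, 0.002, 0.02, 0, 0, 0, 0, 0, 0.02, 0, 0, 0, 0, 0, 0.02, 0, 0, 0, 0, 0, 0, 0, 0, 0]
  hand: 1

```text
t: 13.7
eef_pos: [0.5301, -0.0861, 0.1595]
ee_rot: [-3.014, -0.003, 3.066]
force: [-0.5, 0.6, -0.0]
width: 0.0092
```

```bash
cat >> go.py <<'E'
def press(y,z,x=0):
    Z=R.from_euler('z',YAW,degrees=True)
    delta(np.r_[S,0]+Z.apply([x/1000,y/1000,z/1000]),tool(YAW,0)[0])
E
python3 -c "
from go import *
press(-42,90)"; python3 chk.py c4
```

```text
t 13.7 d [-0.0021 -0.0457 -0.0695] rot [ 0.1268 -0.0128 -0.0031] F [-0.5  0.6 -0. ] M [ 0.43 -0.11  0.06] w 0.0092
t 13.7 yaw,roll,tilt [0.16 0.17 7.3 ] nose [-1.7 56.7 91.8] earR [ 41.6 -34.3 104.3] earL [-44.4 -34.6 104.6] F [-0.5  0.6 -0. ] M [ 0.43 -0.11  0.06] w 0.0092
```

View pics/c4.png

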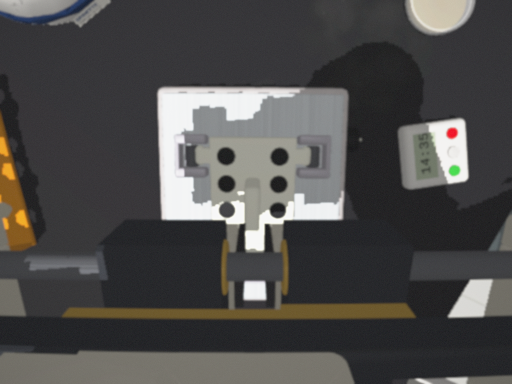

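The ears lie in both slots, at about (200,156) and (312,156). Moving over the press point with the fingers shut.

Emit:
apply_moves:
  increments: [-0.0004, -0.0115, -0.01, 0.032, -0.003, -0.001, -0.0004, -0.0115, -0.01, 0.032, -0.003, -0.001, -0.0004, -0.0115, -0.01, 0.032, -0.003, -0.001, -0.0004, -0.0115, -0.01, 0.031, -0.003, -0.001, 0, 0, 0, 0, 0, 0, 0, 0, 0, 0, 0, 0]

```text
t: 14.25
eef_pos: [0.5275, -0.1322, 0.1172]
ee_rot: [3.134, 0.001, 3.063]
force: [0.3, 0.6, 0.4]
width: 0.0005
```

```bash
python3 -c "
from go import *
press(-42,78)"
```

```text
t 14.25 d [ 0.0005  0.0004 -0.0392] rot [-0.0072  0.0014 -0.0002] F [0.3 0.6 0.4] M [0.04 0.06 0.02] w 0.0005
```

Emit:
apply_moves:
  increments: [0, 0, -0.01, -0.003, 0, 0, 0, 0, -0.01, -0.003, 0, 0, 0, 0, -0.01, 0, 0, 0, 0, 0, -0.005, 0, 0, 0, 0, 0, 0, 0, 0, 0]

```text
t: 14.67
eef_pos: [0.527, -0.1305, 0.0788]
ee_rot: [-3.14, 0.001, 3.065]
force: [0.1, 0.5, -0.0]
width: 0.0003
```

```bash
python3 -c "
from go import *
press(-42,74)"
```

```text
t 14.67 d [ 0.001  -0.0014 -0.0048] rot [ 0.0015  0.0007 -0.0021] F [ 0.1  0.5 -0. ] M [0.01 0.09 0.03] w 0.0003
```

Emit:
apply_moves:
  increments: [0.001, -0.0015, -0.002, 0, 0, 0, 0, 0, -0.002, 0, 0, 0, 0, 0, -0.002, 0, 0, 0, 0, 0, -0.001, 0, 0, 0]

```text
t: 15.0
eef_pos: [0.5288, -0.1311, 0.072]
ee_rot: [-3.139, 0.001, 3.068]
force: [-2.7, -1.8, 5.8]
width: 0.0004
```

Emit:
apply_moves:
  increments: [0, 0, -0.002, 0, 0, 0, 0, 0, -0.002, 0, 0, 0]

```text
t: 15.17
eef_pos: [0.5294, -0.1314, 0.0695]
ee_rot: [-3.138, 0.003, 3.069]
force: [-2.8, -1.0, 2.9]
width: 0.0005
```

Emit:
apply_moves:
  increments: [-0.0015, 0, -0.002, 0, 0, 0, 0, 0, -0.002, 0, 0, 0]

```text
t: 15.33
eef_pos: [0.529, -0.1317, 0.0668]
ee_rot: [-3.138, 0.006, 3.07]
force: [-2.6, -0.9, 8.0]
width: 0.0007
```

Emit:
apply_moves:
  increments: [-0.0005, 0, -0.002, 0, 0, 0, 0, 0, -0.002, 0, 0, 0]

```text
t: 15.5
eef_pos: [0.5283, -0.132, 0.0637]
ee_rot: [-3.138, 0.007, 3.069]
force: [-0.6, -0.5, 1.6]
width: 0.0005
```

Emit:
apply_moves:
  increments: [0, 0, -0.002, 0, 0, 0, 0, 0, -0.002, 0, 0, 0]

```text
t: 15.67
eef_pos: [0.5288, -0.1319, 0.0599]
ee_rot: [-3.138, 0.008, 3.069]
force: [-0.2, 0.2, -0.6]
width: 0.0002
```

Emit:
apply_moves:
  increments: [0, 0, -0.0015, 0, 0, 0, 0, 0, -0.001, 0, 0, 0]

```text
t: 15.83
eef_pos: [0.5288, -0.1319, 0.0592]
ee_rot: [-3.137, 0.008, 3.07]
force: [-6.5, 3.7, 18.6]
width: 0.0004
```

The plate is flat to within 0.2 mm (TCP z 0.0592, expected 0.059) and now bears 19 N. One slightly firmer press, then I'll back off.

Emit:
apply_moves:
  increments: [0, 0, -0.001, 0, 0, 0, 0, 0, -0.001, 0, 0, 0]

```text
t: 16.0
eef_pos: [0.5288, -0.1319, 0.0592]
ee_rot: [-3.137, 0.009, 3.071]
force: [-5.1, 1.8, 13.5]
width: 0.0005
```

Emit:
apply_moves:
  increments: [0, 0, 0.01, 0, 0, 0, 0, -0.002, 0.02, 0, 0, 0, 0, -0.005, 0.03, 0, 0, 0, 0, -0.005, 0.03, 0, 0, 0, 0, 0.005, 0.03, 0, 0, 0, 0, 0, 0, 0, 0, 0, 0, 0, 0, 0, 0, 0]

```text
t: 16.58
eef_pos: [0.5266, -0.1389, 0.182]
ee_rot: [-3.137, 0.005, 3.071]
force: [-0.4, 0.8, -1.1]
width: 0.0004
```

```bash
cat > fin.py <<'E'
from go import *
m,T=T_cam('wrist'); im=save('wrist','pics/f1.png')[:,:,::-1]
P=dict(carrier=(0,0,0),fin_top=(0,-5,41),ear_right=(43,-40,4),ear_left=(-43,-40,4),press_point=(0,-41,8),clip_right=(50.5,-40,10.2),clip_left=(-50.5,-40,10.2))
Z=R.from_euler('z',YAW,degrees=True)
for n,p in P.items():
    for d in finder.landmark_of('wrist',n)[:1]:
        print(n,round(d['conf'],2),np.round(d['point']),'expect',np.round(proj(m,T,np.r_[S,.04]+Z.apply(np.array(p)/1000))[0]))
s=2
o=cv2.resize(np.ascontiguousarray(im[60:330,110:400]),None,fx=s,fy=s,interpolation=cv2.INTER_CUBIC)
B=[(-35,-55,8),(35,-55,8),(35,-48,8),(47,-48,4),(47,-32,4),(35,-32,8),(35,37,8),(-35,37,8),(-35,-32,8),(-47,-32,4),(-47,-48,4),(-35,-48,8)]
raw=o.copy()
cv2.polylines(o,[((proj(m,T,np.r_[S,.04]+Z.apply(np.array(B)/1000))-[110,60]+.5)*s).astype(np.int32)],True,(0,200,0),1)
cv2.imwrite('pics/f1_o.png',o)
E
python3 fin.py
```

```text
carrier 0.98 [250. 228.] expect [254. 231.]
fin_top 0.61 [250. 246.] expect [254. 244.]
ear_right 0.7 [209. 191.] expect [209. 193.]
ear_left 0.75 [301. 196.] expect [300. 193.]
press_point 0.65 [251. 192.] expect [254. 193.]
clip_right 0.75 [198. 196.] expect [200. 194.]
clip_left 0.58 [308. 196.] expect [309. 195.]
```

View pics/f1_o.png

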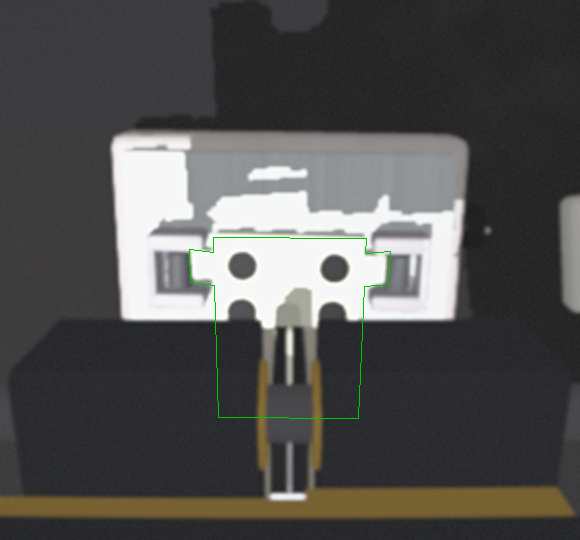

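The plate lies on the model's seated outline and both ears end under the dark clip rods, at crop (190,268) and (390,268). The gripper is well clear, so I'm handing in.

```bash
python3 -c "
from station import arm
print(arm.get_state()['t'],arm.get_state()['force']); print(arm.job_done())"
```

```text
16.9833 [ 0.5262746  -0.46835227  0.02470275]
the job is handed in; nothing more can be done
None
```

The white carrier plate is mounted on the shaker and the job is handed in at about 17 s of the 51 s allowed. I gripped it by the fin and slid it in tilted about 15°, toe first under the lip. Then I lowered the ears onto the clips, released it, and pressed it down at the press point with the fingers shut.

**Pressing:** the force rose to about 8 N and fell to nearly 0 as the clips snapped. It then rose to 19 N, the highest I read, with the plate at its stop. The tool height there was 59.2 mm against 59.0 mm expected for a plate lying flat.

**Last picture:** the plate lies on the expected seated outline within about 4 pixels, and both ears end under the clip rods. The gripper is well clear and touching nothing. I took no separate picture of the toe under the lip; that rests on the measured pose and on the contact-free insertion.

**One check disagreed:** my first shaker position was about 7 mm off, because I had paired the picture with an arm pose read slightly later. I noticed this in the close-up and corrected it before inserting.

I never moved against the timer, dish or beaker, nor against the red and turquoise look-alikes, but I did not measure their positions again at the end.

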